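# Third hand at the shelf-bracket jig

## Robot

A 6-joint arm with a two-finger parallel gripper is mounted at the origin on the work surface. World frame = base frame: x ahead of the robot, y to its left, z up, the work surface at z = 0. Lengths are in m, angles in degrees, forces in N, time in s.
With the tool pointing down it reaches from about 0.25 to 0.775 m from the base axis. Payload 4 kg.
Tool frame: the origin (TCP) lies midway between the tips of the shut fingers; the grasp point (between the pads) lies bot.grasp_offset behind it (bot.grasp_offset is the distance from the TCP to the grasp point, in m); z points along the fingers, y is the direction in which the jaws open and shut (so a half turn about z gives the same grasp; the last joint's range is limited). The gripper opens to 85 mm and grips with 20 to 120 N. Pads are 22 mm wide; open, the fingers measure 114 mm over their backs; the gripper's body (76 mm by 85 mm) begins 54 mm behind the grasp point. The pads swing forward as they close: fully open they stand 13 mm farther back than shut.
Start: joints at [68.921, 4.996, 78.535, -0, 96.463, -5.907], TCP at [0.144, 0.531, 0.231] pointing down, gripper open.
Joint ranges: [-177.83, 177.83], [-43.37, 116.18], [15.69, 146.23], [-61.86, 241.86], [9.47, 152.12], [-147.06, 147.06]. Speed limits (degrees/s): [159.86, 159.86, 180, 180, 180, 180].

## Interface

Orientations are given as [roll, pitch, yaw] about the fixed x, y, z axes, in that order (R = Rz(yaw) Ry(pitch) Rx(roll)).
In Python, from rig import bot gives the robot as it stands.
- The arm moves only by the shell command python3 -m crank 'ROWS' [FORCE]. ROWS is JSON, a list of rows, each a list of 7 numbers: the shift along the tool's x, y, z in units of 40 mm (1.0 is 40 mm), then the turn, a rotation vector about the tool's x, y, z in rad, then the finger opening in mm, from 0 to 85.4. In form: [[tx, ty, tz, ax, ay, az, grip], ...]. A call has 1 to 20 rows; each row is the pose to reach, as a shift and turn from the pose measured when the call began, along the tool's axes at that moment; what a row does not reach only later rows make up. A row lasts 1/10 s, in which the tool goes at most 50 mm and 8.59 degrees, less where a joint would pass 70% of its speed; a pose out of reach is approached as far as the arm can. A call with a gripper value outside its range is refused whole. The fingers move at their own pace and stop on an object; FORCE is the grip in N (left out, the last holds). Time passes only in rows, so rows that repeat a pose let the fingers close. It gives the time, the measured TCP pose, the force and the opening at its end, in the units of the state.
- bot.get_state(): the state, without advancing time (a new reading comes with each control period).
- bot.grab_frame(name): name is "side" or "top" or "wrist"; returns (picture, depth): 400x640x3 uint8, red, green, blue; 400x640 float32, m along the optical axis (not along the pixel's ray), 0 where there is no reading.
- bot.camera_model(name): a dict with "fov_y" (degrees; the focal length in pixels is half the picture's height over the tangent of half this angle, whatever the lens; pixels are square), "cx", "cy" (the principal point, pixels), "extrinsics" (4x4, takes a point from world to camera coordinates); the wrist camera has in their place "hand_eye" (4x4, takes a point from camera to tool coordinates, whose origin is the TCP and whose axes are the flange's). Camera axes: x right, y down, z forward; pixel columns grow to the right and rows downward; lengths in m; the calibration is good to about 2 mm. A picture is of the moment at which its call begins: read the wrist's pose just before it. camera_model takes no time and is no camera call.
- bot.sign_off(): hands the job in, once; it reports no verdict.
The state is a dict: "time_s": time; "q": joint angles; "qvel": joint speeds; "tau": joint torques, N m; "ee_pos": TCP position; "ee_rot": TCP orientation; "wrist_force": force on the tool from outside, world axes, zero at the start; "torque": the same for the moment, N m; "width": finger opening in m.
Only numpy, scipy, OpenCV 4.12 (cv2) and the standard library are available. Lean on these libraries where they do the work, as an engineer would, in place of code of your own. Each camera call takes 0.05 s, during which the arm holds its last target.

## Task

Lift the feed can off the bed of the screwing jig by its handle and set it down upright in the middle of the round cork mat. Then stand the wooden bracket on the jig's bed, foot down, with its tall back flat against the spring-backed steel plate and its ends level with the plate's ends, and press it gently until the plate is about half-way through its travel. Finish while still holding it there with that steady push, so that a colleague can drive the screws; leave everything else on the table alone.

Things in the scene. Friction and masses are not known exactly. Their poses are not given: they have to be found in the camera images.
- jig: screwing jig fixed to the table: plywood bed 250 (x) x 220 (y) x 18 mm thick, with a wooden fence of two posts (tops 110 mm above the table) across its far end. Origin: centre of the bed's underside; x points from the open end to the fence, y along the fence, z up. Fence's near face at x = +103 mm.
- plate_face (a point): centre of the near face of the upright steel plate, 120 (y) x 60 (z) x 4 mm, that stands in front of the jig's fence; same axes as the jig. With the plate out it lies at x = +86 mm, y = 0, z = 54 mm of the jig; it moves with the plate. Plate's lower edge is 6 mm above the bed.
- plate (a joint): how far the steel plate is pushed in along the jig's +x, in m: 0 = fully out, 0.012 = on its stop. Springs push it back: 2.4 N as it starts to move and 1.2 N more per mm (9.6 N at half travel, 6 mm; 16.8 N at the stop).
- bracket_center (a point): loose wooden bracket, 0.16 to 0.25 kg: foot 90 (x) x 120 (y) x 16 mm; full-width back board 16 mm thick, 90 mm high at its +x end; on the centre line a web 24 mm thick (y), x -35 to +29 mm, top 75 mm above the underside. This point: middle of the foot, 45 mm above the underside, inside the web (grip it across y). Back face at x = +45 mm. Starts foot down on the table, back roughly away from robot.
- can_center (a point): lidded metal feed can, 0.35 to 0.65 kg, 111 mm diameter at the lid, 100 mm at the base, lid top 114 mm above its underside, with a fixed arch handle. This point: on its axis, 57 mm above its underside; z up, y along the handle. Starts standing on the jig's bed.
- can_handle (a point): middle of the can handle's level bar, 12 mm round, about 72 mm long along the can's y, 162 mm above the can's underside and 105 mm above can_center; 42 mm free between bar and lid. Same axes as the can.
- mat: round cork mat fixed flat on the table, 170 mm diameter, 4 mm thick, on the other side of the jig from the bracket; origin: centre of its underside.
- screwdriver: bystander, leave alone: hand screwdriver lying beyond the jig, its origin at the middle of its underside
- tape: bystander, leave alone: paper-coloured roll of tape lying flat, 90 mm diameter, 25 mm high, beyond the jig
- jar: bystander, leave alone: closed glass jar, 68 mm diameter, 110 mm high, far left
- bowl: bystander, leave alone: white ceramic bowl, 120 mm wide, 50 mm high, far right
- screwbox: bystander, leave alone: grey open screw box 60 x 100 x 35 mm high, between the robot and the jig, to the left
- offcut: bystander, leave alone: flat wooden offcut 140 x 45 x 18 mm, left
- flowerpot: bystander, leave alone: terracotta pot, 100 mm wide, 90 mm high, right

How it is judged (in metres and radians):
On the way, in this order (a step that is already met when the one before it is completed fails the run):
1. the can is lifted clear of the jig's bed (height (world z) of can_center above 0.1 m and contact force between can and jig below 0.01 N), for 0.1 s.
2. the can stands upright in the middle of the cork mat, let go (horizontal distance between can_center and mat below 0.035 m and height (world z) of can_center below 0.068 m and angle between can_center's own z axis and vertical below 0.1 rad and contact force between the fingers and can below 0.2 N and linear speed of can below 0.03 m/s), for 0.2 s.
At the end, for the whole second after the job is handed in: Can upright on the mat, released, within 35 mm of its centre. Bracket still held: foot on the bed (5 mm), upright and square to the plate (4 degrees), ends level with the plate's (12 mm), plate steadily in by 3 to 9 of 12 mm with 4 to 16 N from the bracket, through the last second (all of step 2 and value of joint plate between 0.003 and 0.009 m and contact force between bracket and plate between 4 and 16 N and y of bracket_center in the frame of plate_face between -0.012 and 0.012 m and z of bracket_center in the frame of jig below 0.068 m and angle between bracket_center's own z axis and vertical below 0.07 rad and angle between the x axis of bracket_center and the x axis of jig, either way round below 0.07 rad and x of bracket_center in the frame of plate_face below -0.03 m and contact force between any of the fingers, the arm and bracket above 2 N and velocity of joint plate between -0.01 and 0.01 m/s); the arm keeps its last pose, push and grip.
It fails at once if a bystander is moved by more than 30 mm (distance of any of screwdriver, tape, jar, bowl, screwbox, offcut, flowerpot from where it was at the start of the episode above 0.03 m).
It fails at once if the can is tipped (angle between can_center's own z axis and vertical above 0.6 rad).
It fails at once if the can is dropped (linear speed of can above 0.5 m/s and contact force between the fingers and can below 0.1 N).
It fails at once if the bracket is rammed against the plate (over 35 N) (contact force between bracket and plate above 35 N).
It also fails if it takes over 61 s, if anything falls off the work surface, if the arm or the gripper's body presses on something with over 40 N, if the wrist force passes 120 N, or if a joint passes its speed limit or range.

## Working session

There is one attempt and no reset: what is moved stays moved. The work goes in short steps, Python scripts to look and compute and a shell command to move; the robot and the scene stay as the last step left them, time stands still between calls to the robot, and variables do not carry over. Pictures are saved under pics/ and viewed, and the job is handed in when it is done.

```bash
ls; mkdir -p pics
python3 - <<'E'
from rig import bot
import cv2,numpy as np
print(bot.get_state()); print(bot.grasp_offset)
for n in ("top","side","wrist"):
    print(n,bot.camera_model(n))
for n in ("top","side"):
    p,d=bot.grab_frame(n); np.savez(f"pics/{n}0.npz",p=p,d=d); cv2.imwrite(f"pics/{n}0.png",p[...,::-1]); print((d>0).mean())
E
```

```text
pics
{'time_s': 0.0, 'q': array([ 6.89215440e+01,  5.04246595e+00,  7.86282266e+01,  2.21936373e-04,
        9.64628273e+01, -5.90556340e+00]), 'qvel': array([ 0.05188514,  0.03415318, -0.09189657, -0.00846222, -0.01574376,
        0.00236199]), 'tau': array([ 4.36604359e-04, -3.51855183e+01, -3.13279474e+01,  9.78769049e-05,
        1.05610469e-02, -1.57089369e-05]), 'ee_pos': array([0.14375503, 0.53034782, 0.23007628]), 'ee_rot': array([-1.79867211e+02, -1.39571479e-02,  1.64827116e+02]), 'wrist_force': array([-0.30406498,  0.05211761,  0.37461834]), 'torque': array([ 0.02403797, -0.01731838, -0.01564798]), 'width': 0.08546820911731418}
0.0187
top {'fov_y': 43.469194249691185, 'cx': 318.2691697898059, 'cy': 199.01690889533805, 'extrinsics': array([[ 0.0398899 , -0.9991912 , -0.00507394, -0.02344946],
       [-0.97580151, -0.03786255, -0.21535517,  0.58477451],
       [ 0.21498887,  0.01354166, -0.97652261,  1.71975654],
       [ 0.        ,  0.        ,  0.        ,  1.        ]])}
side {'fov_y': 45.00535955510243, 'cx': 322.467338688065, 'cy': 202.35657160520594, 'extrinsics': array([[-0.97322468, -0.22984604,  0.0021241 ,  0.54888615],
       [-0.15005376,  0.62831008, -0.76335464,  0.18273627],
       [ 0.17411945, -0.74323431, -0.64597614,  1.53944321],
       [ 0.        ,  0.        ,  0.        ,  1.        ]])}
wrist {'fov_y': 70.74512550590305, 'cx': 319.35805696875894, 'cy': 195.31079684056394, 'hand_eye': array([[-3.02337854e-04, -9.59715809e-01, -2.80972373e-01,
         7.11997603e-02],
       [ 9.99998890e-01,  1.19802227e-04, -1.48524784e-03,
        -5.70183690e-04],
       [ 1.45907695e-03, -2.80972510e-01,  9.59714707e-01,
        -1.43696764e-01],
       [ 0.00000000e+00,  0.00000000e+00,  0.00000000e+00,
         1.00000000e+00]])}
0.99622265625
0.99605859375
```

View pics/top0.png

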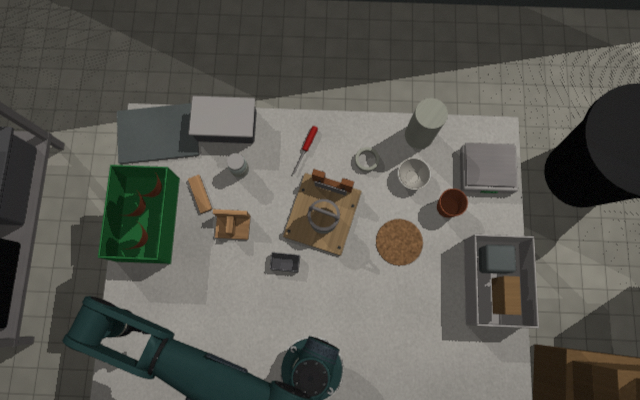

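View pics/side0.png

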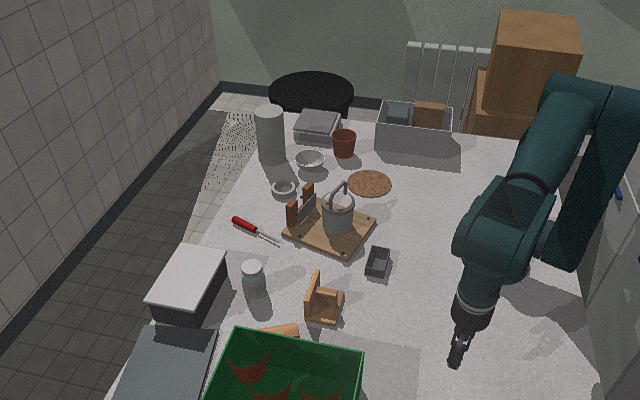

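The top view shows the jig at about (322,213) with the can on it at (324,213). The mat is at (400,242) and the bracket at (233,224). I'll zoom in and convert to metric.

```bash
cat > h.py <<'E'
import numpy as np,cv2
from scipy.spatial.transform import Rotation as R
from rig import bot
def world(name,d,pose=None):
    c=bot.camera_model(name); h,w=d.shape; f=h/2/np.tan(np.radians(c['fov_y']/2))
    v,u=np.mgrid[:h,:w]
    P=np.stack([(u-c['cx'])/f*d,(v-c['cy'])/f*d,d],-1)
    if name=='wrist':
        T=np.eye(4); T[:3,:3]=R.from_euler('xyz',pose['ee_rot'],degrees=True).as_matrix(); T[:3,3]=pose['ee_pos']; E=T@c['hand_eye']
    else: E=np.linalg.inv(c['extrinsics'])
    return P@E[:3,:3].T+E[:3,3]
def togo(st,pos,yaw,fwd=None):
    Rc=R.from_euler('xyz',st['ee_rot'],degrees=True); Rt=R.from_euler('xyz',[180,0,yaw],degrees=True)
    return Rc.inv().apply(np.array(pos)-st['ee_pos'])/0.04,(Rc.inv()*Rt).as_rotvec()
E
python3 - <<'E'
from h import *
z=np.load('pics/top0.npz');p,d=z['p'],z['d'];W=world('top',d)
cv2.imwrite('pics/topc.png',cv2.resize(p[150:280,180:450,::-1],None,fx=2.9,fy=2.9,interpolation=cv2.INTER_CUBIC))
z2=np.load('pics/side0.npz');cv2.imwrite('pics/sidec.png',cv2.resize(z2['p'][160:340,220:420,::-1],None,fx=3.3,fy=3.3,interpolation=cv2.INTER_CUBIC))
hsv=cv2.cvtColor(p,cv2.COLOR_RGB2HSV)
for q in [(400,242),(233,224),(297,232),(350,213),(280,300)]: print(q,hsv[q[1],q[0]],W[q[1],q[0]].round(3))
def comp(name,m,box):
    b=np.zeros(m.shape,bool);x0,y0,x1,y1=box;b[y0:y1,x0:x1]=1;m=m&b
    P=W[m];print(name,len(P),P.mean(0).round(4),P.min(0).round(4),P.max(0).round(4));return P
comp('canlid',(W[...,2]>0.12)&(W[...,2]<.14),(300,190,350,235))
P=comp('handle',(W[...,2]>0.165),(295,185,350,235));
if len(P)>3:
    r=cv2.minAreaRect((P[:,:2]*1000).astype(np.float32));print(r)
P=comp('bracketback',(W[...,2]>.08),(210,200,255,245));print(cv2.minAreaRect((P[:,:2]*1000).astype(np.float32)))
P=comp('bracketall',(W[...,2]>.01),(210,200,255,245));print(cv2.minAreaRect((P[:,:2]*1000).astype(np.float32)))
P=comp('bed',(W[...,2]>.012)&(W[...,2]<.024),(278,165,365,260));print(cv2.minAreaRect((P[:,:2]*1000).astype(np.float32)))
P=comp('fence',(W[...,2]>.1),(305,165,360,190));print(cv2.minAreaRect((P[:,:2]*1000).astype(np.float32)))
m=(hsv[...,0]<25)&(hsv[...,1]>50);P=comp('mat',m,(370,215,430,270));print(cv2.minEnclosingCircle((P[:,:2]*1000).astype(np.float32)), np.median(P[:,2]))
E
```

```text
(400, 242) [ 14 126 119] [ 0.452 -0.301 -0.001]
(233, 224) [ 15 124  76] [0.484 0.296 0.06 ]
(297, 232) [ 16 107  76] [0.47  0.072 0.022]
(350, 213) [ 16 106 130] [ 0.547 -0.117  0.023]
(280, 300) [ 20  16 148] [ 0.229  0.121 -0.003]
canlid 251 [ 0.5109 -0.0218  0.1293] [ 0.4611 -0.0744  0.1205] [0.5687 0.032  0.1396]
handle 123 [ 0.4902 -0.0224  0.3147] [ 0.2018 -0.0697  0.1661] [0.5374 0.0279 1.8052]
((376.482666015625, -43.06205749511719), (339.14892578125, 91.42153930664062), 9.044759750366211)
bracketback 194 [0.5012 0.2891 0.1686] [ 0.2018 -0.0246  0.08  ] [0.5296 0.3636 1.8052]
((360.0647888183594, 171.69992065429688), (494.7740173339844, 97.21369934082031), 40.00919723510742)
bracketall 963 [0.4849 0.3015 0.0584] [ 0.2018 -0.0246  0.01  ] [0.5832 0.396  1.8052]
((366.9847106933594, 215.2113037109375), (550.715576171875, 189.23785400390625), 36.479156494140625)
bed 2717 [ 0.532  -0.0135  0.0182] [ 0.3757 -0.1671  0.012 ] [0.7303 0.14   0.024 ]
((553.9322509765625, -17.833999633789062), (343.6045227050781, 306.66534423828125), 2.4537837505340576)
fence 167 [ 0.6456 -0.0483  0.1302] [ 0.2018 -0.1203  0.1019] [0.6802 0.0246 1.8052]
((448.07080078125, -69.20297241210938), (480.2474365234375, 140.9424285888672), 6.083831787109375)
mat 1730 [ 0.451  -0.2955  0.0127] [ 0.2018 -0.381  -0.0131] [ 0.5373 -0.0246  1.8052]
((355.7915344238281, -192.2371826171875), 227.6260528564453) 0.004236217264912856
```

View pics/topc.png

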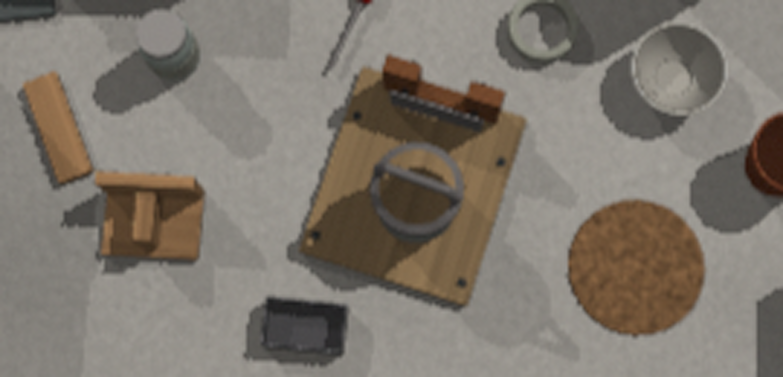

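View pics/sidec.png

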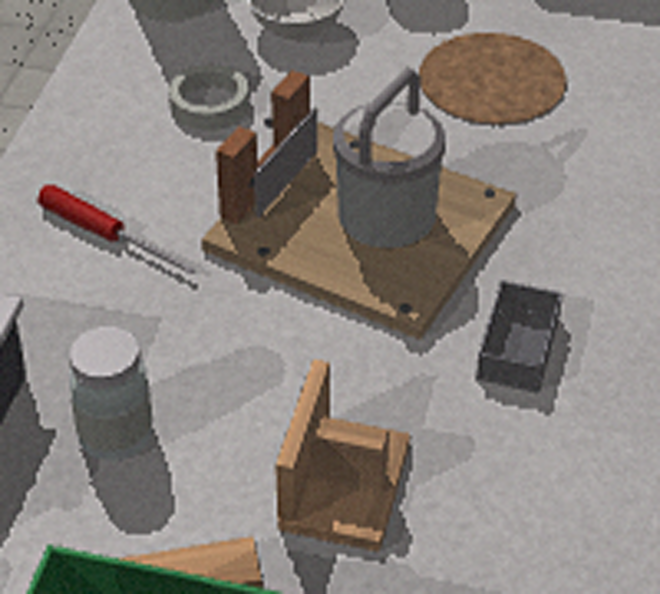

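```bash
cat >> h.py <<'E'
def ray(name,uv,z,pose=None):
    uv=np.atleast_2d(uv).astype(float)
    c=bot.camera_model(name); f=200/np.tan(np.radians(c['fov_y']/2))
    D=np.stack([(uv[:,0]-c['cx'])/f,(uv[:,1]-c['cy'])/f,np.ones(len(uv))],-1)
    if name=='wrist':
        T=np.eye(4); T[:3,:3]=R.from_euler('xyz',pose['ee_rot'],degrees=True).as_matrix(); T[:3,3]=pose['ee_pos']; E=T@c['hand_eye']
    else: E=np.linalg.inv(c['extrinsics'])
    D=D@E[:3,:3].T; o=E[:3,3]
    return o+D*((z-o[2])/D[:,2])[:,None]
E
python3 - <<'E'
from h import *
z=np.load('pics/top0.npz');p,d=z['p'],z['d'];W=world('top',d);W[d<=0]=np.nan
hsv=cv2.cvtColor(p,cv2.COLOR_RGB2HSV)
def rect(name,m,box,zz=None):
    b=np.zeros(m.shape,bool);x0,y0,x1,y1=box;b[y0:y1,x0:x1]=1;m=(m&b).astype(np.uint8)
    n,l,s,_=cv2.connectedComponentsWithStats(m); k=1+s[1:,4].argmax(); m=l==k
    v,u=np.nonzero(m); P=ray('top',np.c_[u,v],zz) if zz is not None else W[m]
    r=cv2.minAreaRect((P[:,:2]*1000).astype(np.float32)); print(name,m.sum(),'zmed',np.nanmedian(W[m][:,2]).round(4),np.array(r[0]).round(1),np.array(r[1]).round(1),round(r[2],2)); return m,P
Z=W[...,2]
wood=(hsv[...,1]>70)&(hsv[...,0]<25)
m,P=rect('bed',wood,(278,160,365,260),.018)
m,P=rect('mat',wood,(370,215,430,270),.004); print(cv2.minEnclosingCircle((P[:,:2]*1000).astype(np.float32)),P.mean(0))
m,P=rect('back',(Z>.082),(210,200,255,235),.09);print(P.mean(0))
m,P=rect('web',(Z>.068)&(Z<.081),(220,212,245,240),.075);print(P.mean(0))
m,P=rect('foot',(Z>.010)&(Z<.025)&wood,(205,200,260,250),.016)
m,P=rect('brall',wood,(205,200,260,250),.016)
m,P=rect('canrim',(Z>.115)&(Z<.145),(300,190,350,235),.132);print(cv2.minEnclosingCircle((P[:,:2]*1000).astype(np.float32)))
m,P=rect('handle',(Z>.165),(300,185,350,235),.18);print(P.mean(0))
m,P=rect('fence',(Z>.1),(305,165,360,193),.11)
v,u=np.nonzero(m);print(u.min(),u.max(),v.min(),v.max())
E
```

```text
bed 3195 zmed 0.0193 [555.7 -19.2] [218.8 275.1] 73.91
mat 1708 zmed 0.0042 [ 452.  -296.8] [165.9 166.5] 46.5
((452.6867980957031, -296.290771484375), 84.34423065185547) [ 0.45180428 -0.29652756  0.004     ]
back 162 zmed 0.0895 [519.8 304.6] [119.4  17.5] 88.82
[0.5199524  0.30388684 0.09      ]
web 111 zmed 0.0758 [481.5 306.1] [63.8 24.5] 2.24
[0.48093972 0.30670143 0.075     ]
foot 473 zmed 0.0167 [477.2 306.8] [119.7  75.8] 89.15
brall 968 zmed 0.0217 [491.7 314.6] [135.9 104.6] 89.05
canrim 265 zmed 0.129 [514.1 -21.4] [106.9 105.3] 2.22
((515.0789184570312, -21.386978149414062), 55.677547454833984)
handle 113 zmed 0.1837 [516.4 -21.5] [102.5  13.9] 70.85
[ 0.5163078 -0.0222089  0.18     ]
fence 83 zmed 0.1097 [636.4 -99.3] [43.  23.5] 77.69
341 353 179 187
```

Run:
```python
from h import *
z=np.load('pics/top0.npz');p,d=z['p'],z['d'];W=world('top',d);W[d<=0]=np.nan
hsv=cv2.cvtColor(p,cv2.COLOR_RGB2HSV)
wood=(hsv[...,1]>60)&(hsv[...,0]<25)
b=np.zeros(wood.shape,bool);b[185:260,278:365]=1
n,l,s,_=cv2.connectedComponentsWithStats((wood&b).astype(np.uint8));m=l==1+s[1:,4].argmax()
v,u=np.nonzero(m);P=ray('top',np.c_[u,v],.018)[:,:2]
for yaw in (-15,-16.09,-17):
    a=np.radians(yaw);ex=np.array([np.cos(a),np.sin(a)]);ey=np.array([-ex[1],ex[0]])
    X=P@ex;Y=P@ey;y0,y1=np.percentile(Y,[.3,99.7]);x0=np.percentile(X,.3)
    c=(x0-.001+.125)*ex+(y0+y1)/2*ey;print(yaw,'w',y1-y0,'centre',c.round(4),'plate',(c+.086*ex).round(4),'near spread',np.ptp(Y),X.min())
# plate: height points 0.03-0.08 grey near plate
st=bot.get_state()
print(togo(st,[.515,-.022,.30],70.85))
```

```text
-15 w 0.2192939073404294 centre [ 0.5423 -0.0157] plate [ 0.6254 -0.038 ] near spread 0.2217777371953158 0.40267731725710276
-16.09 w 0.21825749493724697 centre [ 0.5426 -0.0159] plate [ 0.6252 -0.0397] near spread 0.21950241419416905 0.4015227032781378
-17 w 0.21860832194026236 centre [ 0.5423 -0.016 ] plate [ 0.6245 -0.0412] near spread 0.22116089666059524 0.39813681858702255
(array([-12.57062457, -10.90384535,  -1.72481632]), array([-1.72197935e-03,  1.52246375e-03,  1.64026619e+00]))
```

```bash
python3 -m crank '[[-0.9,-0.8,-1.0,0,0,0.12,85],[-1.8,-1.6,-1.75,0,0,0.24,85],[-2.7,-2.35,-1.75,0,0,0.36,85],[-3.6,-3.1,-1.75,0,0,0.48,85],[-4.5,-3.9,-1.75,0,0,0.6,85],[-5.4,-4.7,-1.75,0,0,0.72,85],[-6.3,-5.45,-1.75,0,0,0.84,85],[-7.2,-6.25,-1.75,0,0,0.96,85],[-8.1,-7.0,-1.75,0,0,1.08,85],[-9.0,-7.8,-1.75,0,0,1.2,85],[-9.9,-8.6,-1.75,0,0,1.32,85],[-10.8,-9.35,-1.75,0,0,1.44,85],[-11.7,-10.15,-1.75,0,0,1.56,85],[-12.57,-10.9,-1.75,0,0,1.64,85],[-12.57,-10.9,-1.75,0,0,1.64,85],[-12.57,-10.9,-1.75,0,0,1.64,85]]'
python3 - <<'E'
from h import *
st=bot.get_state();print(st['q'])
p,d=bot.grab_frame('wrist');np.savez('pics/w1.npz',p=p,d=d,pos=st['ee_pos'],rot=st['ee_rot']);cv2.imwrite('pics/w1.png',p[...,::-1])
W=world('wrist',d,st);W[d<=0]=np.nan;Z=W[...,2]
m=(Z>.168)&(Z<.21);P=W[m];print(len(P),P.mean(0))
r=cv2.minAreaRect((P[:,:2]*1000).astype(np.float32));print(r,np.percentile(P[:,2],[50,95]))
E
```

```text
time_s: 1.7
ee_pos: [0.5149, -0.0226, 0.2998]
ee_rot: [-179.8, 0.1, 70.8]
wrist_force: [-0.8, 0.2, -0.9]
width: 0.085
[-8.75993392e+00  5.25743190e-01  7.54974216e+01 -8.99316792e-02
  1.04167397e+02  1.04408765e+01]
1381 [ 0.54950128 -0.05258234  0.18290601]
((648.3994750976562, -197.34228515625), (87.40924835205078, 503.18310546875), 36.76239013671875) [0.18547012 0.1877701 ]
```

View pics/w1.png

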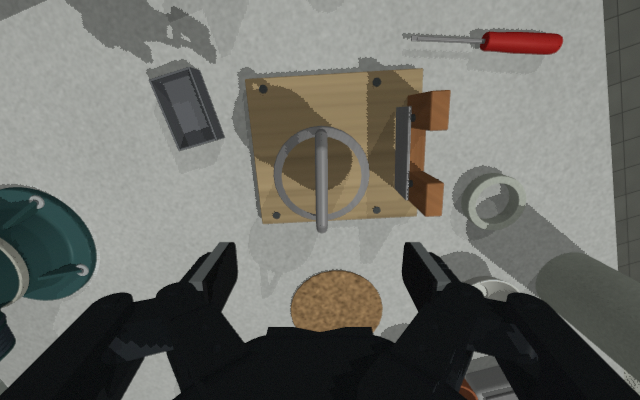

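The wrist view shows the handle as a vertical bar from (321,130) to (321,230), so the jaws are well aligned. The bed and plate are also clear, with the plate at columns 397–410.

Run:
```python
from h import *
z=np.load('pics/w1.npz');p,d=z['p'],z['d'];st=dict(ee_pos=z['pos'],ee_rot=z['rot'])
W=world('wrist',d,st);W[d<=0]=np.nan;Z=W[...,2]
m=np.zeros(Z.shape,bool);m[115:240,300:345]=1
P=W[m&(Z>.168)&(Z<.21)];r=cv2.minAreaRect((P[:,:2]*1000).astype(np.float32));print('handle',len(P),P.mean(0),r)
P=W[m&(Z>.178)&(Z<.21)];r=cv2.minAreaRect((P[:,:2]*1000).astype(np.float32));print('bar',len(P),P.mean(0),r,P[:,2].max())
hsv=cv2.cvtColor(p,cv2.COLOR_RGB2HSV)
wood=(hsv[...,1]>60)&(hsv[...,0]<25);b=np.zeros(wood.shape,bool);b[60:230,240:396]=1
n,l,s,_=cv2.connectedComponentsWithStats((wood&b).astype(np.uint8));mm=l==1+s[1:,4].argmax()
v,u=np.nonzero(mm);Q=ray('wrist',np.c_[u,v],.018,st)[:,:2];r=cv2.minAreaRect((Q*1000).astype(np.float32));print('bed',r)
# plate points
b[:]=0;b[100:205,392:415]=1
P=W[b&(Z>.05)&(Z<.09)];print('plate',len(P));r=cv2.minAreaRect((P[:,:2]*1000).astype(np.float32));print(r)
c=np.array([r[0]]);print(cv2.boxPoints(r))
P=W[b&(Z>.078)&(Z<.09)];r=cv2.minAreaRect((P[:,:2]*1000).astype(np.float32));print('top edge',len(P),r)
# mat
b[:]=0;b[265:330,280:390]=1
n,l,s,_=cv2.connectedComponentsWithStats((wood&b).astype(np.uint8));mm=l==1+s[1:,4].argmax();v,u=np.nonzero(mm);Q=ray('wrist',np.c_[u,v],.004,st)[:,:2];print('mat',cv2.minEnclosingCircle((Q*1000).astype(np.float32)))
```

```text
handle 1235 [ 0.51910665 -0.01561377  0.184286  ] ((517.1010131835938, -21.177127838134766), (103.17279052734375, 11.768760681152344), 71.14137268066406)
bar 1100 [ 0.51819755 -0.01832203  0.18558005] ((516.8189697265625, -21.75043487548828), (91.14353942871094, 11.602882385253906), 71.20740509033203) 0.18901013598866911
bed ((526.1813354492188, -13.199630737304688), (218.9736785888672, 215.2556610107422), 73.99577331542969)
plate 1161
((634.28369140625, -47.78956604003906), (140.3406219482422, 21.679946899414062), 74.0126953125)
[[ 604.5364   -112.260284]
 [ 625.3778   -118.231476]
 [ 664.031      16.681152]
 [ 643.1896     22.652344]]
top edge 437 ((627.1893920898438, -42.54050827026367), (119.83102416992188, 4.926011085510254), 74.16259002685547)
mat ((451.107177734375, -298.02978515625), 84.75397491455078)
```

```bash
python3 -m crank '[[0.04,0.04,0.8,0,0,0,85],[0.04,0.04,1.6,0,0,0,85],[0.04,0.04,2.4,0,0,0,85],[0.04,0.04,3.0,0,0,0,85],[0.04,0.04,3.46,0,0,0,85],[0.04,0.04,3.46,0,0,0,85],[0.04,0.04,3.46,0,0,0,40],[0.04,0.04,3.46,0,0,0,5],[0.04,0.04,3.46,0,0,0,5],[0.04,0.04,3.46,0,0,0,5],[0.04,0.04,3.46,0,0,0,5],[0.04,0.04,3.46,0,0,0,5]]' 60
python3 - <<'E'
from h import *
p,d=bot.grab_frame('wrist');cv2.imwrite('pics/w2.png',p[...,::-1]);s=bot.get_state();print(s['width'],s['wrist_force'])
E
```

```text
time_s: 2.95
ee_pos: [0.5169, -0.021, 0.1628]
ee_rot: [-180.0, 0.1, 70.9]
wrist_force: [0.4, -0.4, 3.4]
width: 0.01
0.010369749655903517 [0.85135983 0.08619195 2.08333714]
```

View pics/w2.png

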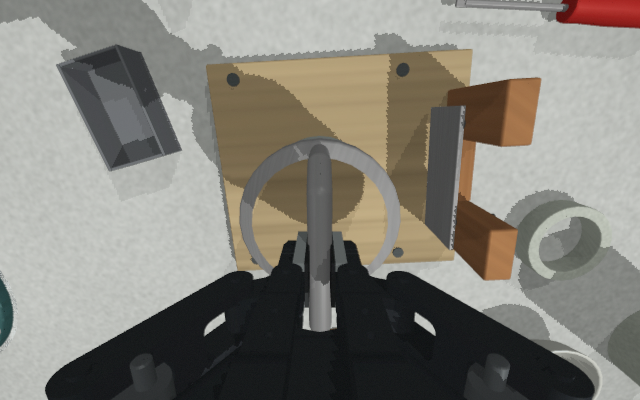

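The bar at (318,150–330) is centred between the pads. Lifting now.

```bash
python3 -m crank '[[0,0,-0.2,0,0,0,5],[0,0,-0.5,0,0,0,5],[0,0,-0.8,0,0,0,5],[0,0,-1.2,0,0,0,5],[0,0,-1.6,0,0,0,5],[0,0,-1.6,0,0,0,5],[0,0,-1.6,0,0,0,5]]'
python3 - <<'E'
from h import *
p,d=bot.grab_frame('side');cv2.imwrite('pics/s2.png',p[160:300,220:420][...,::-1].repeat(3,0).repeat(3,1));s=bot.get_state();print(s['width'],s['wrist_force'],s['ee_pos'])
print(togo(s,[.4515+0.,-.297,s['ee_pos'][2]],70.85))
E
```

```text
time_s: 3.7
ee_pos: [0.5171, -0.0209, 0.2271]
ee_rot: [180.0, 0.1, 70.9]
wrist_force: [-0.6, 0.1, -5.7]
width: 0.01
0.00952202224258675 [-0.15926631  0.02536024 -5.10069431] [ 0.51660344 -0.0208107   0.22613566]
(array([-7.05680298,  0.72511064,  0.01070043]), array([-0.00140944,  0.00166142,  0.00034318]))
```

View pics/s2.png

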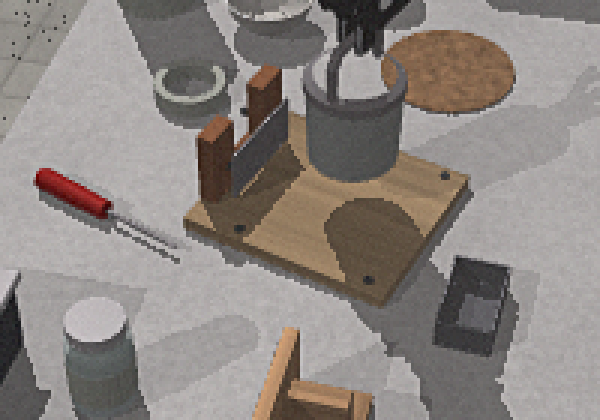

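```bash
python3 -m crank '[[-0.15,0.02,0,0,0,0,5],[-0.45,0.05,0,0,0,0,5],[-0.85,0.09,0,0,0,0,5],[-1.35,0.14,0,0,0,0,5],[-1.9,0.2,0,0,0,0,5],[-2.45,0.25,0,0,0,0,5],[-3.0,0.31,0,0,0,0,5],[-3.55,0.37,0,0,0,0,5],[-4.1,0.42,0,0,0,0,5],[-4.65,0.48,0,0,0,0,5],[-5.2,0.53,0,0,0,0,5],[-5.7,0.59,0,0,0,0,5],[-6.15,0.63,0,0,0,0,5],[-6.5,0.67,0,0,0,0,5],[-6.8,0.7,0,0,0,0,5],[-7.0,0.72,0,0,0,0,5],[-7.06,0.73,0,0,0,0,5],[-7.06,0.73,0,0,0,0,5],[-7.06,0.73,0,0,0,0,5],[-7.06,0.73,0,0,0,0,5]]'
python3 - <<'E'
from h import *
s=bot.get_state();p,d=bot.grab_frame('side');cv2.imwrite('pics/s3.png',p[100:280,240:440][...,::-1].repeat(3,0).repeat(3,1));print(s['width'],s['wrist_force'],s['ee_pos'])
E
```

```text
time_s: 5.75
ee_pos: [0.4519, -0.2966, 0.2267]
ee_rot: [-179.9, 0.1, 70.9]
wrist_force: [0.2, -0.1, -4.7]
width: 0.0097
0.009682451104447388 [ 0.22324766 -0.12757577 -4.66392734] [ 0.45188026 -0.29655974  0.22667319]
```

View pics/s3.png

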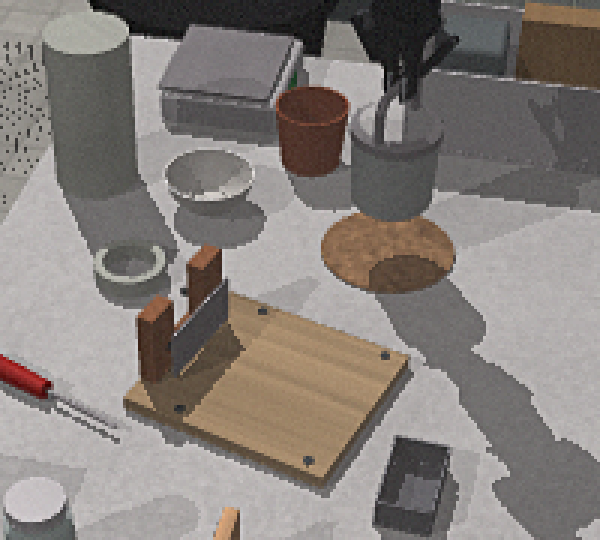

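The can hangs upright above the mat. Lowering it.

```bash
python3 -m crank '[[0,0,0.2,0,0,0,5],[0,0,0.5,0,0,0,5],[0,0,0.85,0,0,0,5],[0,0,1.2,0,0,0,5],[0,0,1.5,0,0,0,5],[0,0,1.7,0,0,0,5],[0,0,1.82,0,0,0,5],[0,0,1.9,0,0,0,5],[0,0,1.95,0,0,0,5],[0,0,1.95,0,0,0,5],[0,0,1.95,0,0,0,5]]'
```

```text
time_s: 6.9
ee_pos: [0.452, -0.2969, 0.1493]
ee_rot: [-180.0, 0.1, 70.9]
wrist_force: [0.8, 0.3, -5.3]
width: 0.0102
```

```bash
python3 -m crank '[[0,0,0.03,0,0,0,5],[0,0,0.06,0,0,0,5],[0,0,0.06,0,0,0,5]]'
python3 - <<'E'
from h import *
s=bot.get_state();print(s['wrist_force'],s['ee_pos'])
E
```

```text
time_s: 7.2
ee_pos: [0.4524, -0.2973, 0.1488]
ee_rot: [179.9, 0.2, 70.9]
wrist_force: [-2.2, 1.4, 4.2]
width: 0.01
[-2.1500531   1.39101765  4.15430759] [ 0.45242973 -0.29726859  0.14881718]
```

```bash
python3 -m crank '[[0,0,0,0,0,0,20],[0,0,0,0,0,0,40],[0,0,0,0,0,0,70],[0,0,0,0,0,0,85],[0,0,0,0,0,0,85],[0,0,-0.3,0,0,0,85],[0,0,-1,0,0,0,85],[0,0,-2,0,0,0,85],[0,0,-3,0,0,0,85],[0,0,-4.2,0,0,0,85],[0,0,-4.2,0,0,0,85]]'
python3 - <<'E'
from h import *
s=bot.get_state();p,d=bot.grab_frame('wrist');cv2.imwrite('pics/w4.png',p[...,::-1]);print(s['wrist_force'],s['ee_pos'])
W=world('wrist',d,s);W[d<=0]=np.nan;Z=W[...,2];m=np.zeros(Z.shape,bool);m[60:300,250:400]=1
P=W[m&(Z>.155)&(Z<.2)];print(len(P),cv2.minAreaRect((P[:,:2]*1000).astype(np.float32)),np.percentile(P[:,2],[50,98]))
print(togo(s,[.478,.3055,.22],-1.2+90), togo(s,[.478,.3055,.22],88.8))
E
```

```text
time_s: 8.3
ee_pos: [0.454, -0.2981, 0.3269]
ee_rot: [179.0, 0.5, 70.9]
wrist_force: [0.8, -1.1, 1.1]
width: 0.085
[ 0.76805442 -1.05418315  1.13811808] [ 0.45403495 -0.29808766  0.3269071 ]
936 ((452.1676330566406, -298.4754333496094), (104.18685150146484, 11.414801597595215), 70.96039581298828) [0.17188945 0.17421854]
(array([14.47967925, -4.40952129,  2.46899873]), array([ 0.01649281,  0.01135886, -0.31183727])) (array([14.47967925, -4.40952129,  2.46899873]), array([ 0.01649281,  0.01135886, -0.31183727]))
```

View pics/w4.png

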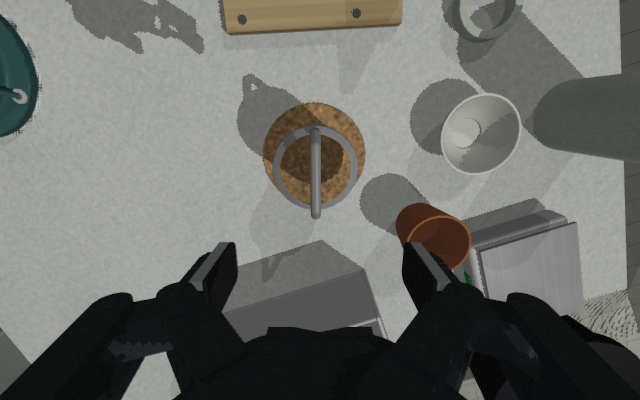

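The can's handle is at (452,-298) mm against a mat centre of (452,-297) mm, and the can is standing upright. Next, the bracket.

Run:
```python
from h import *
s=bot.get_state();print(s['q'],togo(s,[.46,.3055,.28],-1.2))
```

```text
[-39.20469418   3.47870971  69.83614769  -0.11256702 105.87709128
 -20.16458275] (array([14.31075857, -4.78433517,  0.92110297]), array([ 0.01505423, -0.00219587,  1.25885441]))
```

```bash
python3 -m crank '[[0.4,-0.15,0,0,0,0.03,85],[1.2,-0.4,0.1,0,0,0.1,85],[2.1,-0.7,0.15,0,0,0.18,85],[3.0,-1.0,0.2,0,0,0.26,85],[3.9,-1.3,0.25,0,0,0.34,85],[4.8,-1.6,0.3,0,0,0.42,85],[5.7,-1.9,0.36,0,0,0.5,85],[6.6,-2.2,0.42,0,0,0.58,85],[7.5,-2.5,0.48,0,0,0.66,85],[8.4,-2.8,0.54,0,0,0.74,85],[9.3,-3.1,0.6,0,0,0.82,85],[10.2,-3.4,0.66,0,0,0.9,85],[11.1,-3.7,0.72,0,0,0.98,85],[12.0,-4.0,0.78,0,0,1.06,85],[12.9,-4.3,0.84,0,0,1.14,85],[13.7,-4.58,0.9,0.01,0,1.2,85],[14.1,-4.71,0.92,0.015,0,1.24,85],[14.31,-4.78,0.92,0.015,0,1.26,85],[14.31,-4.78,0.92,0.015,0,1.26,85],[14.31,-4.78,0.92,0.015,0,1.26,85]]'
python3 - <<'E'
from h import *
s=bot.get_state();p,d=bot.grab_frame('wrist');np.savez('pics/w5.npz',p=p,d=d,pos=s['ee_pos'],rot=s['ee_rot']);cv2.imwrite('pics/w5.png',p[...,::-1]);print(s['q'])
W=world('wrist',d,s);W[d<=0]=np.nan;Z=W[...,2]
near=(abs(W[...,0]-.485)<.1)&(abs(W[...,1]-.305)<.1)
for n,a,b in(('back',.084,.096),('web',.068,.08),('foot',.011,.022)):
    m=(near&(Z>a)&(Z<b)).astype(np.uint8);k,l,st,_=cv2.connectedComponentsWithStats(m);m=l==1+st[1:,4].argmax()
    P=W[m];r=cv2.minAreaRect((P[:,:2]*1000).astype(np.float32));print(n,len(P),np.round(r[0],1),np.round(r[1],1),r[2],np.median(P[:,2]))
E
```

```text
time_s: 10.35
ee_pos: [0.4599, 0.3051, 0.2792]
ee_rot: [180.0, -0.0, -1.2]
wrist_force: [-0.2, -0.3, -0.3]
width: 0.0851
[ 2.76805144e+01  4.98506247e+00  7.31613596e+01 -1.34364008e-02
  1.01836681e+02  1.18905368e+02]
back 1459 [520.6 305.4] [120.   14.5] 88.76458740234375 0.09111028544823702
web 992 [480.5 305.7] [23.8 62.3] 88.07359313964844 0.07603688847619347
foot 1550 [472.5 269.4] [46.5 70.1] 89.1768569946289 0.017182860318152193
```

View pics/w5.png

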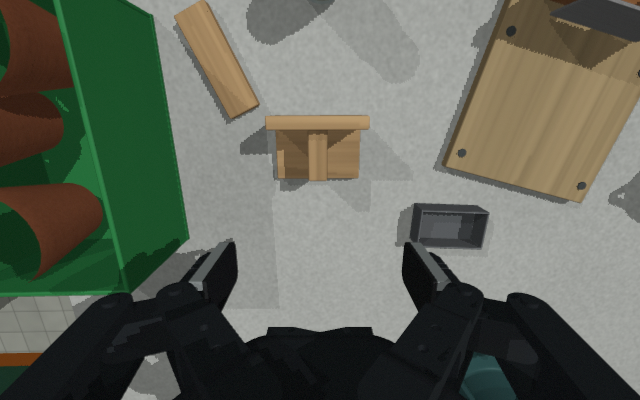

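The bracket is at (265–370, 115–180) in the image, with the web vertical at (318,155). Its yaw is −1.3°. Descending over the web and gripping.

```bash
python3 -m crank '[[0.2,-0.02,0.6,0,0,0,85],[0.465,-0.02,1.5,0,0,0,85],[0.465,-0.02,2.5,0,0,0,85],[0.465,-0.02,3.5,0,0,0,85],[0.465,-0.02,4.3,0,0,0,85],[0.465,-0.02,5.0,0,0,0,85],[0.465,-0.02,5.6,0,0,0,85],[0.465,-0.02,6.0,0,0,0,85],[0.465,-0.02,6.25,0,0,0,85],[0.465,-0.02,6.25,0,0,0,85]]'
python3 - <<'E'
from h import *
s=bot.get_state();p,d=bot.grab_frame('wrist');cv2.imwrite('pics/w6.png',p[...,::-1])
E
```

```text
time_s: 11.4
ee_pos: [0.478, 0.3041, 0.0281]
ee_rot: [179.9, 0.1, -1.3]
wrist_force: [0.3, 0.6, -0.5]
width: 0.0853
```

View pics/w6.png

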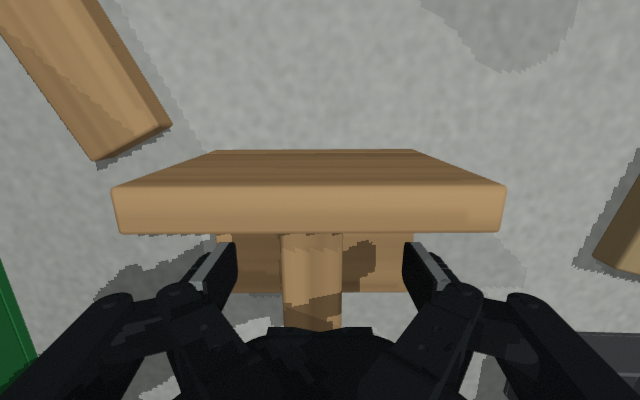

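The web at (312,265) sits between the open pads, about 1.5 mm off centre. I'll trim that and close.

```bash
python3 -m crank '[[0,-0.04,0,0,0,0,60],[0,-0.04,0,0,0,0,40],[0,-0.04,0,0,0,0,15],[0,-0.04,0,0,0,0,15],[0,-0.04,0,0,0,0,15],[0,-0.04,0,0,0,0,15],[0,-0.04,0,0,0,0,15],[0,-0.04,-0.3,0,0,0,15],[0,-0.04,-0.8,0,0,0,15],[0,-0.04,-1.5,0,0,0,15],[0,-0.04,-2.2,0,0,0,15],[0,-0.04,-2.5,0,0,0,15],[0,-0.04,-2.5,0,0,0,15]]' 80
python3 - <<'E'
from h import *
s=bot.get_state();p,d=bot.grab_frame('wrist');np.savez('pics/w7.npz',p=p,d=d,pos=s['ee_pos'],rot=s['ee_rot']);cv2.imwrite('pics/w7.png',p[...,::-1])
p,d2=bot.grab_frame('side');cv2.imwrite('pics/s7.png',p[160:340,220:420][...,::-1].repeat(3,0).repeat(3,1))
W=world('wrist',d,s);W[d<=0]=np.nan
b=np.zeros(d.shape,bool);b[180:235,100:520]=1
m=b&(abs(d-np.nanmedian(d[200:225,200:420]))<.02)
P=W[m];print(s['width'],s['wrist_force'],'back',len(P),cv2.minAreaRect((P[:,:2]*1000).astype(np.float32)),np.median(P[:,2]),s['ee_pos'])
E
```

```text
time_s: 12.75
ee_pos: [0.4798, 0.3068, 0.1316]
ee_rot: [-179.9, -0.2, -1.3]
wrist_force: [-0.1, 0.5, -2.3]
width: 0.0232
0.02320782210759745 [-0.12899524  0.48026183 -2.28930659] back 20094 ((518.1495971679688, 305.2687683105469), (119.6315689086914, 23.160327911376953), 88.96806335449219) 0.19234238522650665 [0.47978867 0.30681997 0.13163509]
```

View pics/w7.png

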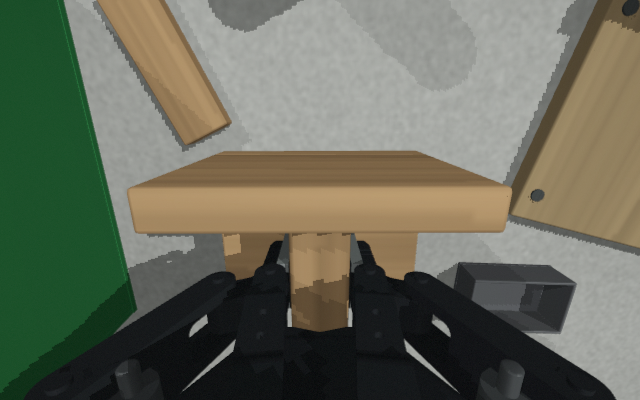

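View pics/s7.png

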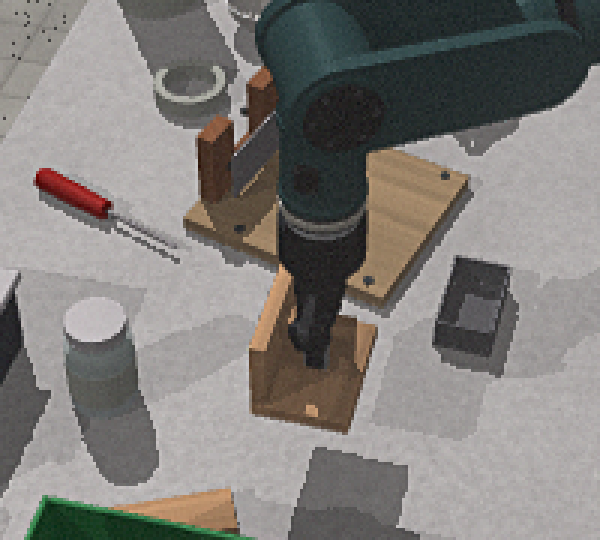

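The bracket is lifted level, with the board top at rows 185–233. Next I'll compute its pose in the tool frame and the target.

Run:
```python
from h import *
z=np.load('pics/w7.npz');p,d=z['p'],z['d'];s=dict(ee_pos=z['pos'],ee_rot=z['rot'])
W=world('wrist',d,s);W[d<=0]=np.nan
Rc=R.from_euler('xyz',s['ee_rot'],degrees=True)
T=(W-s['ee_pos'])@Rc.as_matrix()
for v in(160,175,184,190,200,215,228):
    print(v,T[v,320].round(4))
m=np.zeros(d.shape,bool);m[192:228,140:505]=1;P=T[m];P=P[~np.isnan(P[:,0])]
zt=np.median(P[:,2]);print('top z',zt)
b=np.zeros(d.shape,bool);b[150:240,110:530]=1
P=T[b&(abs(T[...,2]-zt)<.003)];r=cv2.minAreaRect((P[:,:2]*1000).astype(np.float32));print('top face',r)
# back face plane
m[:]=0;m[158:180,230:410]=1;P=T[m];P=P[~np.isnan(P[:,0])];print('backface x',np.median(P[:,0]))
# slope of x with y and z via lstsq
A=np.c_[P[:,1:],np.ones(len(P))];print(np.linalg.lstsq(A,P[:,0],rcond=None)[0])
```

```text
160 [ 0.0498  0.0011 -0.0096]
175 [ 0.0496  0.001  -0.0429]
184 [ 0.0498  0.0009 -0.0572]
190 [ 0.0487  0.0009 -0.0602]
200 [ 0.0458  0.0009 -0.0613]
215 [ 0.0406  0.0009 -0.0604]
228 [ 0.0364  0.0009 -0.0609]
top z -0.06073736346114296
top face ((42.03942108154297, 0.5580024719238281), (119.63124084472656, 16.327728271484375), 89.73815155029297)
backface x 0.049692830565683965
[ 0.00306478 -0.00306161  0.04960425]
```

Run:
```python
from h import *
s=bot.get_state();print(togo(s,[.5198,-.0102,.115],-16.05))
```

```text
(array([1.22298135, 7.87700766, 0.33491439]), array([0.00145771, 0.00157386, 0.25737936]))
```

```bash
python3 -m crank '[[0.05,0.2,-0.2,0,0,0.01,15],[0.1,0.6,-0.4,0,0,0.02,15],[0.2,1.1,-0.4,0,0,0.04,15],[0.3,1.7,-0.4,0,0,0.06,15],[0.4,2.3,-0.4,0,0,0.08,15],[0.5,2.9,-0.4,0,0,0.1,15],[0.6,3.5,-0.4,0,0,0.12,15],[0.7,4.1,-0.4,0,0,0.14,15],[0.8,4.7,-0.35,0,0,0.16,15],[0.85,5.3,-0.25,0,0,0.18,15],[0.95,5.9,-0.15,0,0,0.2,15],[1.0,6.5,0,0,0,0.22,15],[1.1,7.0,0.1,0,0,0.235,15],[1.15,7.4,0.2,0,0,0.25,15],[1.2,7.7,0.3,0,0,0.257,15],[1.22,7.88,0.33,0,0,0.257,15],[1.22,7.88,0.33,0,0,0.257,15],[1.22,7.88,0.33,0,0,0.257,15]]'
python3 - <<'E'
from h import *
s=bot.get_state();p,d=bot.grab_frame('wrist');np.savez('pics/w8.npz',p=p,d=d,pos=s['ee_pos'],rot=s['ee_rot']);cv2.imwrite('pics/w8.png',p[...,::-1]);print(s['wrist_force'],s['width'])
E
```

```text
time_s: 14.65
ee_pos: [0.5196, -0.0101, 0.1154]
ee_rot: [179.9, 0.1, -16.0]
wrist_force: [-0.7, 0.0, -2.7]
width: 0.0231
[-0.73829923  0.03041924 -2.74921146] 0.023112152085175024
```

View pics/w8.png

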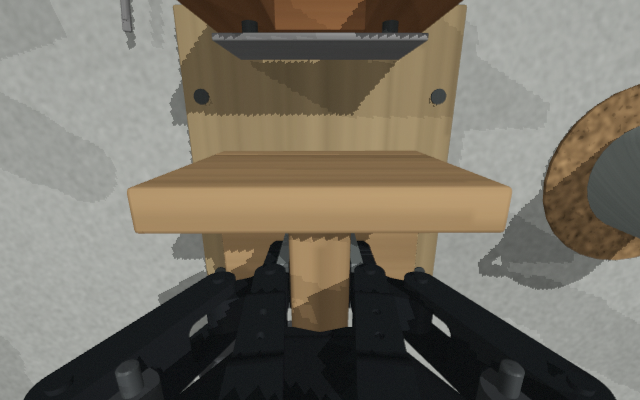

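The plate's top edge spans columns 213–428 at row 36, and the bracket's top spans 128–511. They look square and centred on each other, so I'll measure.

Run:
```python
from h import *
z=np.load('pics/w8.npz');p,d=z['p'],z['d'];s=dict(ee_pos=z['pos'],ee_rot=z['rot'])
W=world('wrist',d,s);W[d<=0]=np.nan
T=(W-s['ee_pos'])@R.from_euler('xyz',s['ee_rot'],degrees=True).as_matrix()
b=np.zeros(d.shape,bool);b[28:62,205:435]=1
Z=W[...,2]
for v in (32,36,40,44,50,56):print(v,T[v,320].round(4),Z[v,320].round(4))
P=T[b&(Z>.081)&(Z<.09)&(T[...,0]<.125)];r=cv2.minAreaRect((P[:,:2]*1000).astype(np.float32));print('plate top',len(P),r,np.percentile(P[:,1],[1,99]))
P=T[b&(Z>.035)&(Z<.078)&(T[...,0]<.125)];print(len(P),np.median(P[:,0]),np.linalg.lstsq(np.c_[P[:,1:],np.ones(len(P))],P[:,0],rcond=None)[0],np.percentile(P[:,1],[1,99]))
zt=-.0607
b[:]=0;b[150:240,110:530]=1
P=T[b&(abs(T[...,2]-zt)<.003)];print('br top',cv2.minAreaRect((P[:,:2]*1000).astype(np.float32)),np.percentile(P[:,1],[1,99]))
b[:]=0;b[158:180,230:410]=1;P=T[b];P=P[~np.isnan(P[:,0])];print('backface x',np.median(P[:,0]))
```

```text
32 [0.1271 0.0014 0.0825] 0.0327
36 [0.1124 0.0012 0.0306] 0.0846
40 [0.1104 0.0012 0.0304] 0.0848
44 [0.1103 0.0012 0.0394] 0.0758
50 [0.1099 0.0013 0.054 ] 0.0612
56 [0.1103 0.0014 0.0758] 0.0394
plate top 2049 ((111.98493194580078, 1.2093353271484375), (4.368303298950195, 120.06422424316406), 0.024017442017793655) [-0.05728646  0.05949548]
2748 0.11023513098405627 [ 0.00014285 -0.00067371  0.11093399] [-0.05707544  0.0595807 ]
br top ((42.133644104003906, 0.31247711181640625), (120.31929779052734, 16.507741928100586), 89.73133087158203) [-0.05717389  0.05836965]
backface x 0.049887734460324906
```

```bash
python3 -m crank '[[0,0.02,0.2,0,0,0,15],[0,0.02,0.6,0,0,0,15],[0,0.02,1.0,0,0,0,15],[0,0.02,1.35,0,0,0,15],[0,0.02,1.55,0,0,0,15],[0,0.02,1.65,0,0,0,15],[0,0.02,1.67,0,0,0,15],[0,0.02,1.67,0,0,0,15],[0,0.02,1.67,0,0,0,15]]'
python3 -m crank '[[0,0,0.02,0,0,0,15],[0,0,0.03,0,0,0,15],[0,0,0.03,0,0,0,15]]'
```

```text
time_s: 15.6
ee_pos: [0.5199, -0.0107, 0.0492]
ee_rot: [179.9, -0.0, -16.0]
wrist_force: [-0.9, 0.2, -1.3]
width: 0.0231
time_s: 15.9
ee_pos: [0.5202, -0.0108, 0.0483]
ee_rot: [179.9, -0.0, -16.0]
wrist_force: [-0.1, -0.4, 0.2]
width: 0.0233
```

```bash
python3 -m crank '[[0,0,0.02,0,0,0,15],[0,0,0.02,0,0,0,15],[0,0,0.02,0,0,0,15]]'
```

```text
time_s: 16.2
ee_pos: [0.5202, -0.0108, 0.0483]
ee_rot: [179.9, -0.1, -16.0]
wrist_force: [-4.1, -1.3, 5.4]
width: 0.0231
```

```bash
python3 -m crank '[[0,0,-0.015,0,0,0,15],[0.1,0,-0.015,0,0,0,15],[0.3,0,-0.015,0,0,0,15],[0.55,0,-0.015,0,0,0,15],[0.8,0,-0.015,0,0,0,15],[1.0,0,-0.015,0,0,0,15],[1.15,0,-0.015,0,0,0,15],[1.25,0,-0.015,0,0,0,15],[1.33,0,-0.015,0,0,0,15],[1.37,0,-0.015,0,0,0,15],[1.37,0,-0.015,0,0,0,15],[1.37,0,-0.015,0,0,0,15]]'
python3 - <<'E'
from h import *
s=bot.get_state();p,d=bot.grab_frame('wrist');np.savez('pics/w9.npz',p=p,d=d,pos=s['ee_pos'],rot=s['ee_rot']);cv2.imwrite('pics/w9.png',p[...,::-1]);print(s['wrist_force'],s['width'])
W=world('wrist',d,s);W[d<=0]=np.nan
T=(W-s['ee_pos'])@R.from_euler('xyz',s['ee_rot'],degrees=True).as_matrix()
for v in range(150,235,5):print(v,T[v,320].round(4),W[v,320,2].round(4))
E
```

```text
time_s: 17.4
ee_pos: [0.5727, -0.0259, 0.0489]
ee_rot: [179.9, -0.1, -16.0]
wrist_force: [0.2, -0.3, -1.7]
width: 0.023
[ 0.18644439 -0.26080089 -1.74298319] 0.02304970962136921
150 [ 0.0581  0.001  -0.0362] 0.0852
155 [ 0.0561  0.001  -0.0359] 0.0849
160 [ 0.0499  0.0011 -0.0093] 0.0583
165 [ 0.05    0.001  -0.0233] 0.0722
170 [ 0.0497  0.001  -0.0329] 0.0819
175 [ 0.05    0.0009 -0.0439] 0.0929
180 [ 0.05    0.0009 -0.0516] 0.1006
185 [ 0.05    0.0009 -0.0584] 0.1074
190 [ 0.0489  0.0009 -0.0605] 0.1095
195 [ 0.0477  0.0009 -0.0617] 0.1107
200 [ 0.0457  0.0009 -0.0604] 0.1093
205 [ 0.0444  0.0009 -0.0613] 0.1103
210 [ 0.0426  0.0009 -0.061 ] 0.1099
215 [ 0.0412  0.0009 -0.0616] 0.1106
220 [ 0.039   0.0009 -0.0602] 0.1092
225 [ 0.0378  0.0009 -0.0613] 0.1103
230 [ 0.0356  0.0009 -0.0603] 0.1092
```

View pics/w9.png

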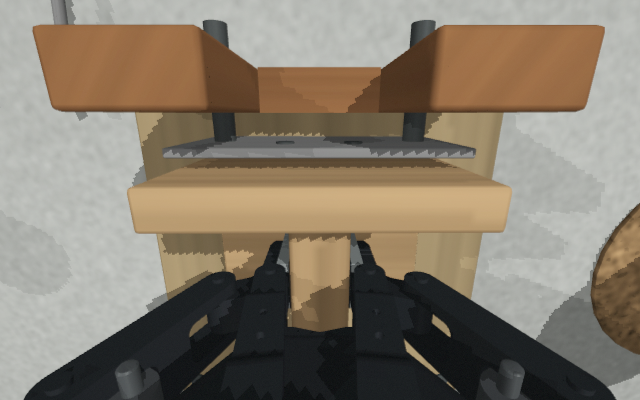

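Gap to the plate is about 5 mm and the faces are parallel. Advancing slowly into contact.

```bash
python3 -m crank '[[0.04,0,0,0,0,0,15],[0.08,0,0,0,0,0,15],[0.11,0,0,0,0,0,15],[0.14,0,0,0,0,0,15],[0.17,0,0,0,0,0,15],[0.2,0,0,0,0,0,15],[0.2,0,0,0,0,0,15],[0.2,0,0,0,0,0,15]]'
python3 - <<'E'
from h import *
for i in range(3):
    s=bot.get_state();p,d=bot.grab_frame('wrist');f=s['wrist_force'];print(f,'along',f@[.961,-.276,0],s['ee_pos'])
W=world('wrist',d,s);W[d<=0]=np.nan
T=(W-s['ee_pos'])@R.from_euler('xyz',s['ee_rot'],degrees=True).as_matrix()
cv2.imwrite('pics/w10.png',p[...,::-1])
Z=W[...,2];b=np.zeros(d.shape,bool);b[100:185,150:490]=1
P=T[b&(Z>.081)&(Z<.088)&(T[...,0]>.05)&(T[...,0]<.064)];print('plate top',len(P),np.percentile(P[:,0],[2,50,98]),np.percentile(P[:,1],[1,99]))
E
```

```text
time_s: 18.25
ee_pos: [0.5796, -0.0278, 0.0489]
ee_rot: [179.9, 0.0, -16.0]
wrist_force: [-4.2, 1.9, 1.1]
width: 0.0229
[-4.19269138  1.91989958  1.12256247] along -4.559068702403551 [ 0.57964315 -0.02775592  0.04885439]
[-4.4787376   1.19458824 -0.20033901] along -4.6337731895245495 [ 0.57962613 -0.02777212  0.04883208]
[-4.2750584   2.51298485  0.61752855] along -4.801914941321965 [ 0.57962882 -0.02778265  0.04886545]
plate top 3473 [0.05013314 0.05230708 0.05397948] [-0.05788596  0.05889656]
```

```bash
python3 -m crank '[[0.04,0,0,0,0,0,15],[0.07,0,0,0,0,0,15],[0.1,0,0,0,0,0,15],[0.13,0,0,0,0,0,15],[0.13,0,0,0,0,0,15],[0.13,0,0,0,0,0,15]]'
python3 - <<'E'
from h import *
for i in range(3):
    s=bot.get_state();p,d=bot.grab_frame('wrist');f=s['wrist_force'];print(f,'along',f@[.961,-.276,0],s['ee_pos'])
np.savez('pics/w11.npz',p=p,d=d,pos=s['ee_pos'],rot=s['ee_rot'])
W=world('wrist',d,s);W[d<=0]=np.nan
T=(W-s['ee_pos'])@R.from_euler('xyz',s['ee_rot'],degrees=True).as_matrix()
cv2.imwrite('pics/w11.png',p[...,::-1])
Z=W[...,2];b=np.zeros(d.shape,bool);b[100:185,150:490]=1
P=T[b&(Z>.081)&(Z<.088)&(T[...,0]>.05)&(T[...,0]<.064)];print('plate top',len(P),np.percentile(P[:,0],[2,50,98]),np.percentile(P[:,1],[1,99]))
b[:]=0;b[150:240,110:530]=1
P=T[b&(abs(T[...,2]+.061)<.003)];print('br top',cv2.minAreaRect((P[:,:2]*1000).astype(np.float32)),np.percentile(P[:,1],[1,99]),np.median(P[:,2])+0,np.median(W[b&(abs(T[...,2]+.061)<.003)][:,2]))
E
```

```text
time_s: 19.0
ee_pos: [0.5827, -0.0287, 0.0486]
ee_rot: [179.9, 0.3, -16.0]
wrist_force: [-8.8, 2.1, 2.7]
width: 0.0228
[-8.79262635  2.14371687  2.74680102] along -9.041379781227121 [ 0.58268016 -0.02866175  0.04860494]
[-8.01666197  2.1240796   4.05866117] along -8.29025812219508 [ 0.58265978 -0.02867829  0.04862476]
[-8.4400169   2.15941275  2.69598095] along -8.70685415792963 [ 0.58265452 -0.02867989  0.04862649]
plate top 3603 [0.0500614  0.05230622 0.05395105] [-0.05779886  0.05852336]
br top ((42.08961868286133, 0.8007469177246094), (120.53766632080078, 16.31052589416504), 89.93130493164062) [-0.05711525  0.05844525] -0.06078172951241101 0.10917308864773827
```

View pics/w11.png

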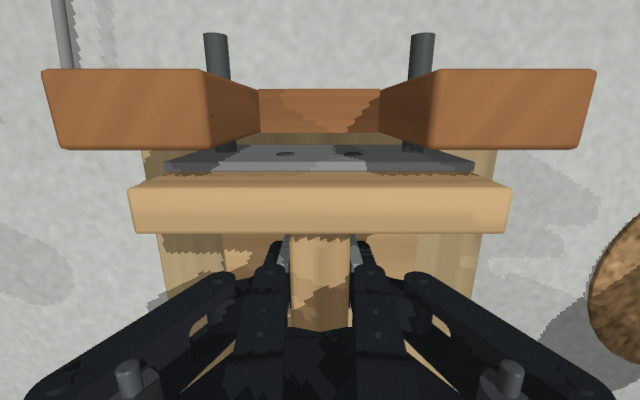

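The push is 8.7 N and the plate is in about 5.3 mm, flat and level with the bracket. A last look at the can and the bystanders.

Run:
```python
from h import *
p,d=bot.grab_frame('side');cv2.imwrite('pics/s12.png',p[...,::-1])
p,d=bot.grab_frame('top');W=world('top',d);W[d<=0]=np.nan;Z=W[...,2];m=np.zeros(Z.shape,bool);m[205:275,365:435]=1
P=W[m&(Z>.15)&(Z<.19)];print('handle',len(P),cv2.minAreaRect((P[:,:2]*1000).astype(np.float32)))
p0=np.load('pics/top0.npz')['p'];cv2.imwrite('pics/t12.png',np.hstack([p0[100:290,170:480],p[100:290,170:480]])[...,::-1])
s=bot.get_state();print(s['time_s'],s['wrist_force'],s['qvel'].round(2))
```

```text
handle 116 ((452.4906005859375, -296.49383544921875), (103.36324310302734, 12.70797061920166), 72.34782409667969)
19.25 [-7.99190813  2.44008825  1.5750324 ] [ 0.03 -0.01 -0.04 -0.07 -0.07 -0.02]
```

View pics/s12.png

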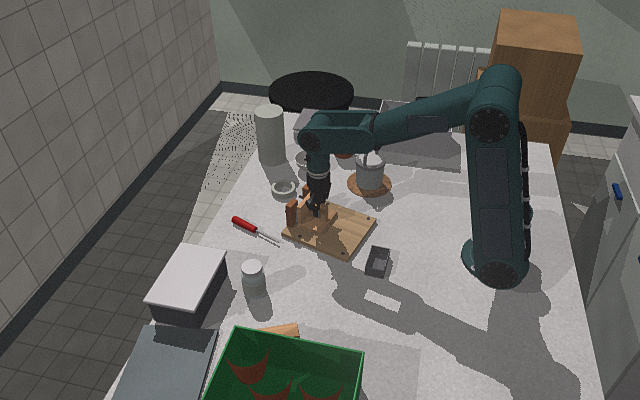

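View pics/t12.png

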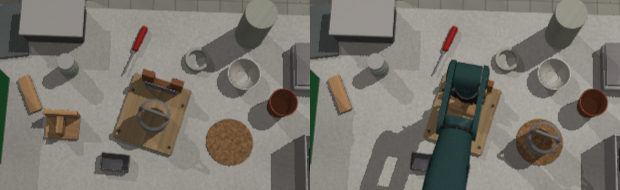

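The can is on the mat, the bystanders haven't moved, and the push is steady. Handing in.

```bash
python3 -c "
from rig import bot
print(bot.sign_off())"
```

```text
the job is handed in; nothing more can be done
None
```

The job is handed in at about 19 s of the 61 s allowed. The system reported no verdict.

- **Can:** I lifted it off the jig by its handle and set it on the cork mat. The last top view shows it upright, let go and within about 2 mm of the mat's centre.
- **Bracket:** it is gripped by its web at 80 N and held against the steel plate. Its ends are level with the plate's to within about 1 mm, and it is square to the plate to well under 1°. The plate was about 5.2–5.5 mm in.
- **Push:** the wrist force along the push direction read 8.3–9.0 N, and was steady. This agrees with the plate travel I worked out from the arm's position.
- **Foot height:** the last upward force was small and noisy, about 1.5–4 N. The foot is either resting very lightly on the bed or less than about 1 mm above it, inside the 5 mm limit.
- **Bystanders:** the before and after top views show no visible movement, though the arm partly hides the screw box in the last one. The side view shows the screw box in place. I compared them by eye only.

No check failed or disagreed.

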